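# Draw soap slugs from their tight case and load the melter's tube

### The job

Load the soap melter: draw the white slug up out of its tight cutout in the pink case and let it drop into the melter's upright clear tube, then do the same with the pink slug so that it rests on top of the white one. The case only lies on the bench and a plain pull would lift it, so ease each slug up little by little with small to-and-fro twists. Do not tip, lift or drag the case, leave the yellow slug in it, and do not disturb the other things.

Things in the scene. Friction and masses are not known exactly. Their poses are not given: they have to be found in the camera images.
- white_slug: White cylinder of hard soap base, 24 mm diameter, 66 mm long, about 34 g, standing upright in one of the case's three cutouts with its upper 34 mm sticking out. Origin: centre of its lower end; z up along its axis.
- pink_slug: Pink cylinder of hard soap base, 24 mm diameter, 66 mm long, about 34 g, standing upright in one of the case's three cutouts with its upper 34 mm sticking out. Origin: centre of its lower end; z up along its axis.
- yellow_slug: Yellow cylinder of hard soap base, 24 mm diameter, 66 mm long, about 34 g, standing upright in one of the case's three cutouts with its upper 34 mm sticking out. Origin: centre of its lower end; z up along its axis. It stays in the case.
- white_slug_center (a point): Middle of the white slug, on its axis, 33 mm above its lower end.
- pink_slug_center (a point): Middle of the pink slug, on its axis, 33 mm above its lower end.
- case: Weighted case, pink shell with dark insert, 88 x 204 x 44 mm (x, y, z), 1.5 kg, loose on the bench. Origin: centre of its underside, z up. Three cutouts in a row along its y axis at y = -58, 0, +58 mm, open at the top, floor 12 mm above the underside (32 mm deep), one slug in each; which is where varies. Both x sides of each protruding slug are free for fingers.
- case_top (a point): Middle of the case's top, 44 mm above the bench. Sprung rubber jaws in each cutout pinch the slug from +y and -y; it is free once raised 13 mm. A straight pull takes 12 to 24 N (varies) and tips or lifts the case (from 9 N at an end cutout, 15 N at the middle one). Twisted to and fro about its axis (0.2 to 0.3 rad each way, 1 to 3 mm rise per stroke, rising while turning) it comes up with a few newtons.
- tube_floor (a point): Bottom of the melter's magazine tube, on its axis: the top of the 45 mm high white base (120 x 100 mm), which is fixed to the bench. z up. A slug lying on the tube's bottom has its middle 33 mm above this point, a second one on top of it 99 mm.
- tube_mouth (a point): Centre of the open top of the clear tube, 154 mm above the tube's bottom (199 mm above the bench). The tube is upright, inner diameter 31 mm, and widens over its last 16 mm to a funnel of about 51 mm inside, 57 mm outside. A 12 mm wide steel back strip stands behind the tube on its base's +x side, below the funnel.
- dropper: Bystander: small white dropper bottle, 25 mm diameter, 65 mm high, loose. Origin: centre of its underside.
- reagent_jar: Bystander: amber jar, 60 mm diameter, 90 mm high, loose. Origin: centre of its underside.
- mortar: Bystander: white ceramic bowl, 90 mm diameter, 50 mm high, loose. Origin: centre of its underside.
- flask: Bystander: glass bottle with blue cap, 56 mm diameter, 110 mm high, loose. Origin: centre of its underside.
- beaker: Bystander: glass beaker, 72 mm diameter, 90 mm high, loose. Origin: centre of its underside.
Things that resemble listed ones, but are neither listed nor needed, are in the scene too. What is shaped like the white_slug but green or turquoise is not meant. Leave any green look-alike of the case alone.

How it is judged:
By the outcome, as a careful person would: the job done as asked, in the order asked, and still so for the second after the job is handed in, with the robot touching nothing.
It also fails if it takes over 72 s, if anything falls off the work surface, if the arm or the gripper's body presses on something with over 40 N, if the wrist force passes 120 N, or if a joint passes its speed limit or range.

### The arm

A 6-joint arm with a two-finger parallel gripper is mounted at the origin on the work surface. World frame = base frame: x ahead of the robot, y to its left, z up, the work surface at z = 0. Lengths are in mm, angles in rad, forces in N, time in s.
With the tool pointing down it reaches from about 350 to 975 mm from the base axis. Payload 7.1 kg.
Tool frame: the origin (TCP) lies midway between the tips of the shut fingers; the grasp point (between the pads) lies 19 mm behind it; z points along the fingers, y is the line along which they close (so a half turn about z gives the same grasp; the last joint's range is limited). The gripper opens to 88 mm and grips with 3 to 60 N. Pads are 20 mm wide; open, the fingers measure 115 mm over their backs; the gripper's body (75 mm by 178 mm) begins 61 mm behind the grasp point.
Start: joints at [-1.267, 0.423, 1.63, -0, 1.089, -0.019], TCP at [198.282, -592.696, 222.675] pointing down, gripper open.
Joint ranges: [-3, 3], [-0.9, 2.11], [0.09, 2.58], [-1.31, 4.45], [0.11, 2.69], [-2.54, 2.54]. Speed limits (rad/s): [2.39, 2.39, 3.01, 3.14, 3.14, 3.14].

### API

Orientations are given as a rotation vector (axis times angle).
In Python, from workcell import ctrl gives the robot as it stands.
- The arm moves only by the shell command python3 -m inch 'ROWS' [OPENING]. ROWS is JSON, a list of rows, each an object with "xyz": the shift along the tool's x, y, z in mm, a list of three; "rot": the turn, a rotation vector about the tool's x, y, z in rad, a list of three. In form: [{"xyz": [dx, dy, dz], "rot": [ax, ay, az]}, ...]. A call has 1 to 12 rows; each row is the pose to reach, as a shift and turn from the pose commanded when the call began, along the tool's axes at that moment; what a row does not reach only later rows make up. A row lasts 1/12 s, in which the tool goes at most 41.7 mm and 7.16 degrees, less where a joint would pass 70% of its speed; a pose out of reach is approached as far as the arm can. A call with a gripper value outside its range is refused whole. OPENING is the closure in counts, from 0 (fully open) to 255 (shut), set as the call begins (- or left out, the last holds). The fingers move at their own pace and stop on an object; the grip force is fixed at half the most. Time passes only in rows, so rows that repeat a pose let the fingers close. It gives the time, the measured TCP pose, the force, the opening and the grip force at its end, in the units of the state.
- ctrl.get_obs(): the state, without advancing time (a new reading comes with each control period).
- ctrl.get_image(name): name is "side" or "top" or "wrist"; returns the picture (480x640x3 uint8, red, green, blue); there is no depth.
- ctrl.camera_model(name): a dict with "fx", "fy", "cx", "cy" (pixels), "k1" (the pictures are not rectified: a ray, as slopes to the right and down, at radius r is drawn at 1 + k1 r^2 times it, then the intrinsics apply), "position" and "attitude" of the camera in the world. Camera axes: x right, y up, looking along -z (the intrinsics and any distortion apply to the point x, -y, -z); pixel columns grow to the right and rows downward; lengths in mm; the calibration is good to about 2 mm. A picture is of the moment at which its call begins: read the wrist's pose just before it. camera_model takes no time and is no camera call; for the wrist camera it gives the pose at the moment of the call.
- ctrl.close_job(): hands the job in; it is judged then, once.
The state is a dict: "t": time; "qpos": joint angles; "qvel": joint speeds; "joint_torque": joint torques, N m; "ee_pos": TCP position; "orientation": TCP orientation; "ft_force": force on the tool from outside, world axes, zero at the start; "moment": the same for the moment, N m; "width": finger opening in mm; "grasp_force": force on a finger pad.
Only numpy, scipy, OpenCV 4.12 (cv2) and the standard library are available. Lean on these libraries where they do the work, as an engineer would, in place of code of your own. Each camera call takes 0.05 s, during which the arm holds its last target. There are 200 camera calls.

## Working session

There is one attempt and no reset: what is moved stays moved. The work goes in short steps, Python scripts to look and compute and a shell command to move; the robot and the scene stay as the last step left them, time stands still between calls to the robot, and variables do not carry over. Pictures are saved under pics/ and viewed, at most 12 in all, crops included, and the job is handed in when it is done.

```bash
mkdir -p pics; cat > h.py <<'E'
import numpy as np, cv2, json
from scipy.spatial.transform import Rotation as R
from workcell import ctrl
def att(m):
    a=np.array(m["attitude"],float)
    return a if a.shape==(3,3) else (R.from_rotvec(a).as_matrix() if a.size==3 else R.from_quat(a).as_matrix())
def ray(m,u,v):
    K=np.array([[m["fx"],0,m["cx"]],[0,m["fy"],m["cy"]],[0,0,1.]])
    p=cv2.undistortPoints(np.array([[[u,v]]],float),K,np.array([m["k1"],0,0,0.]))[0,0]
    return att(m)@np.array([p[0],-p[1],-1])
def onz(m,u,v,z):
    d=ray(m,u,v);p=np.array(m["position"],float);return p+d*(z-p[2])/d[2]
def proj(m,P):
    q=att(m).T@(np.array(P,float)-np.array(m["position"]));x,y=q[0]/-q[2],-q[1]/-q[2]
    s=1+m["k1"]*(x*x+y*y);return m["cx"]+m["fx"]*x*s,m["cy"]+m["fy"]*y*s
def snap(n,f):
    im=cv2.cvtColor(np.array(ctrl.get_image(n)),cv2.COLOR_RGB2BGR);cv2.imwrite("pics/"+f,im);return im
E
python3 - <<'E'
from h import *
for n in("side","top","wrist"): print(n,ctrl.camera_model(n))
snap("top","top0.png");snap("side","side0.png")
o=ctrl.get_obs();print({k:o[k] for k in("t","ee_pos","orientation","width","ft_force")})
E
```

```text
side {'fx': 487.9632749319453, 'fy': 487.9632749319453, 'cx': 323.38766977778084, 'cy': 234.74030364040905, 'k1': -0.07676379927958782, 'position': array([306.97461754, 903.72557666, 636.94972006]), 'attitude': array([ 0.19054444, -1.54404486, -2.51847831])}
top {'fx': 484.3146703265186, 'fy': 484.3146703265186, 'cx': 311.94113781329173, 'cy': 243.42841542417668, 'k1': -0.06055790213874688, 'position': array([4.18811884e+02, 1.04083577e+00, 1.35969929e+03]), 'attitude': array([ 0.04822269, -0.06185604, -1.57169974])}
wrist {'fx': 425.3021890503378, 'fy': 425.3021890503378, 'cx': 313.461068897463, 'cy': 239.0289278256242, 'k1': -0.009417161838075757, 'position': array([ 274.4931552 , -566.43879159,  384.13315035]), 'attitude': array([-0.25826371,  0.18768378, -1.23772558])}
{'t': 0.1, 'ee_pos': array([ 198.13402411, -592.21836255,  221.9678211 ]), 'orientation': array([-3.09938099e+00, -5.04641025e-01,  3.03271202e-04]), 'width': 87.77059459784671, 'ft_force': array([-0.03586718,  0.22561072, -0.05644148])}
```

View pics/top0.png

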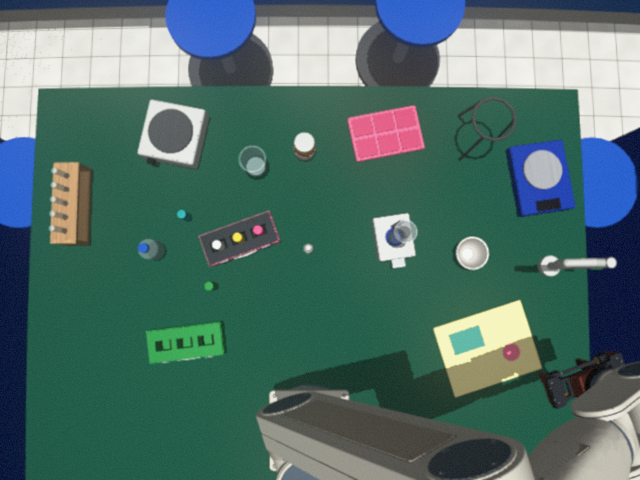

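View pics/side0.png

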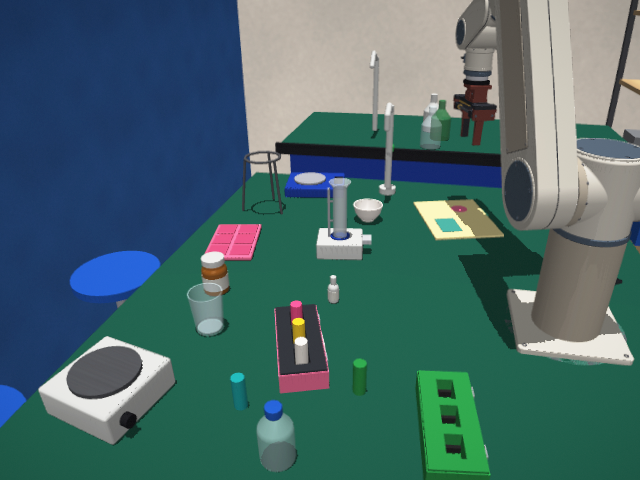

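The top view shows the case at about (240,238), holding white (217,245), yellow (237,237) and pink (258,230). The melter is at (396,237), with its funnel near (405,232). Free-standing teal (182,214) and green (209,286) cylinders and the green case (186,342) are look-alikes, so I'm ignoring them. Next I'll confirm this in one enlarged crop.

```bash
python3 - <<'E'
from h import *
a=cv2.imread("pics/top0.png");b=cv2.imread("pics/side0.png")
A=cv2.resize(a[200:275,195:285],None,fx=4.4,fy=4.4,interpolation=2);B=cv2.resize(a[200:275,365:455],None,fx=4.4,fy=4.4,interpolation=2)
C=cv2.resize(b[290:395,265:390],None,fx=2.6,fy=2.6,interpolation=2);D=cv2.resize(b[170:275,300:425],None,fx=2.6,fy=2.6,interpolation=2)
c=np.zeros((600,800,3),np.uint8)
for im,x,y in((A,0,0),(B,400,0),(C,0,330),(D,400,330)):
    h=min(im.shape[0],600-y);w=min(im.shape[1],398);c[y:y+h,x:x+w]=im[:h,:w]
cv2.imwrite("pics/crop0.png",c)
m=ctrl.camera_model("top")
for n,u,v,z in(("white",217,245,78),("yel",237,237,78),("pink",258,230,78),("funnel",405,232,199),("base",394,237,45),("dropper",308,248,65)):print(n,onz(m,u,v,z).round())
s=ctrl.camera_model("side")
for n,u,v,z in(("white",301,343,78),("yel",298,324,78),("pink",296,306,78),("funnel",340,183,199)):print(n,onz(s,u,v,z).round())
E
```

```text
white [505. 242.  78.]
yel [526. 189.  78.]
pink [545. 133.  78.]
funnel [ 528. -234.  199.]
base [ 528. -235.   45.]
dropper [497.   0.  65.]
white [503. 251.  78.]
yel [523. 199.  78.]
pink [542. 144.  78.]
funnel [ 526. -226.  199.]
```

View pics/crop0.png

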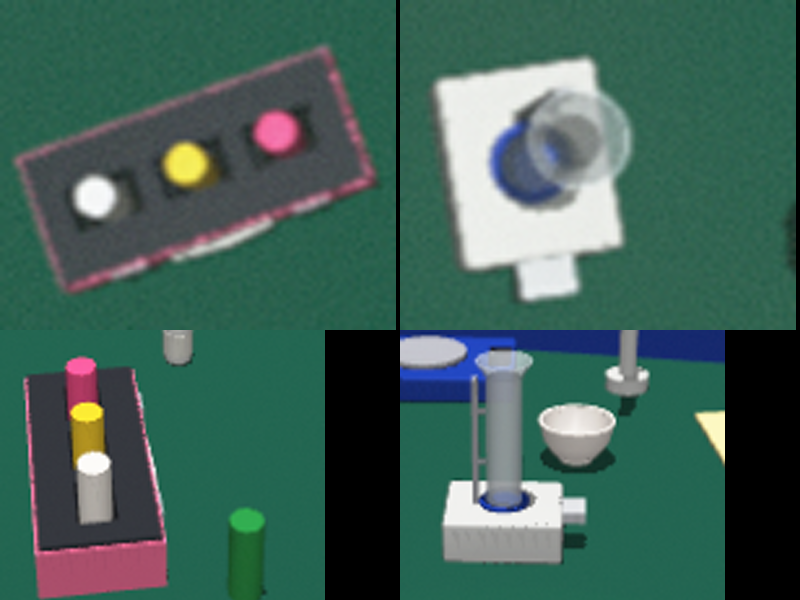

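```bash
cat >> h.py <<'E'
def delta(goal,yang=None):
    "tool-frame shift to TCP goal (mm) and turn about tool z putting tool y at world angle yang (mod pi)"
    o=ctrl.get_obs();M=R.from_rotvec(o["orientation"]).as_matrix();d=M.T@(np.array(goal)-o["ee_pos"])
    a=np.arctan2(M[1,1],M[0,1]);t=None if yang is None else -(((yang-a)+np.pi/2)%np.pi-np.pi/2)
    print("t",round(o["t"],2),"tcp",o["ee_pos"].round(1),"tilt",M[:,2].round(3),"yang",round(a,3),"SHIFT",d.round(1),"ROTZ",t)
    print("q",np.round(o["qpos"],2),"w",round(o["width"],1),"F",np.round(o["ft_force"],1),"g",round(o["grasp_force"],1))
E
python3 - <<'E'
from h import *
m=ctrl.camera_model("top");s=ctrl.camera_model("side")
for n,a,b,z in(("white",(216.6,244.8),(300.8,341.2),78),("yel",(237.3,237.3),(298.5,321.2),78),("pink",(257.7,230),(296.2,303.8),78),("fun",(405.7,231.6),(339.6,182.3),199)):
    print(n,onz(m,*a,z).round(1),onz(s,*b,z).round(1))
delta((504,244,200),0.352)
E
```

```text
white [505.4 242.9  78. ] [504.9 245.9  78. ]
yel [525.3 188.   78. ] [524.3 190.2  78. ]
pink [544.7 133.9  78. ] [543.8 136.2  78. ]
fun [ 528.6 -235.7  199. ] [ 527.5 -230.4  199. ]
t 0.1 tcp [ 198.1 -592.2  222. ] tilt [-0.     0.001 -1.   ] yang -1.248 SHIFT [ 555.3 -696.    23. ] ROTZ 1.5416035444979728
q [-1.27  0.42  1.63  0.    1.09 -0.02] w 87.8 F [-0.   0.2 -0.1] g 0.0
```

```bash
python3 -m inch '[{"xyz":[278,-348,-20],"rot":[0,0,-0.8]},{"xyz":[278,-348,-20],"rot":[0,0,-0.8]},{"xyz":[278,-348,-20],"rot":[0,0,-0.8]},{"xyz":[278,-348,-20],"rot":[0,0,-0.8]},{"xyz":[278,-348,-20],"rot":[0,0,-0.8]},{"xyz":[278,-348,-20],"rot":[0,0,-0.8]},{"xyz":[555,-696,20],"rot":[0,0,-1.6]},{"xyz":[555,-696,20],"rot":[0,0,-1.6]},{"xyz":[555,-696,20],"rot":[0,0,-1.6]},{"xyz":[555,-696,20],"rot":[0,0,-1.6]},{"xyz":[555,-696,20],"rot":[0,0,-1.6]},{"xyz":[555,-696,20],"rot":[0,0,-1.6]}]' 0; python3 -c "
from h import *
delta((505,244,200),0.345)"
```

```text
t: 1.1
ee_pos: [369.8, -121.7, 221.7]
orientation: [1.917, 2.488, 0.0]
ft_force: [1.5, -0.6, 0.4]
width: 88.1
grasp_force: 0.0
t 1.1 tcp [ 369.8 -121.7  221.7] tilt [ 0. -0. -1.] yang 0.258 SHIFT [319.2 223.9  21.7] ROTZ -0.08726410901924542
q [-0.35  0.07  2.12  0.    0.96 -0.61] w 88.1 F [ 1.5 -0.6  0.4] g 0.0
```

```bash
python3 -m inch '[{"xyz":[319,224,22],"rot":[0,0,-0.087]},{"xyz":[319,224,22],"rot":[0,0,-0.087]},{"xyz":[319,224,22],"rot":[0,0,-0.087]},{"xyz":[319,224,22],"rot":[0,0,-0.087]},{"xyz":[319,224,22],"rot":[0,0,-0.087]},{"xyz":[319,224,22],"rot":[0,0,-0.087]},{"xyz":[319,224,22],"rot":[0,0,-0.087]},{"xyz":[319,224,22],"rot":[0,0,-0.087]},{"xyz":[319,224,22],"rot":[0,0,-0.087]},{"xyz":[319,224,22],"rot":[0,0,-0.087]},{"xyz":[319,224,22],"rot":[0,0,-0.087]}]'; python3 -c "
from h import *
delta((505,244,200),0.345)
m=ctrl.camera_model('wrist');snap('wrist','w1.png')
for P in((505,244,78),(544.3,135,78),(524.8,189,78)):print(np.round(proj(m,P)))
import pickle;pickle.dump(m,open('w1.pkl','wb'))"
```

```text
t: 2.02
ee_pos: [508.0, 244.2, 199.1]
orientation: [-1.811, -2.567, -0.001]
ft_force: [-0.6, -0.4, -0.1]
width: 88.0
grasp_force: 0.0
t 2.02 tcp [508.  244.2 199.1] tilt [ 0.  0. -1.] yang 0.342 SHIFT [ 0.9 -2.9 -0.9] ROTZ -0.0026347553499537213
q [0.43 0.36 1.79 0.   0.99 0.08] w 88.0 F [-0.6 -0.4 -0.1] g 0.0
[310. 230.]
[311. 374.]
[311. 307.]
```

View pics/w1.png

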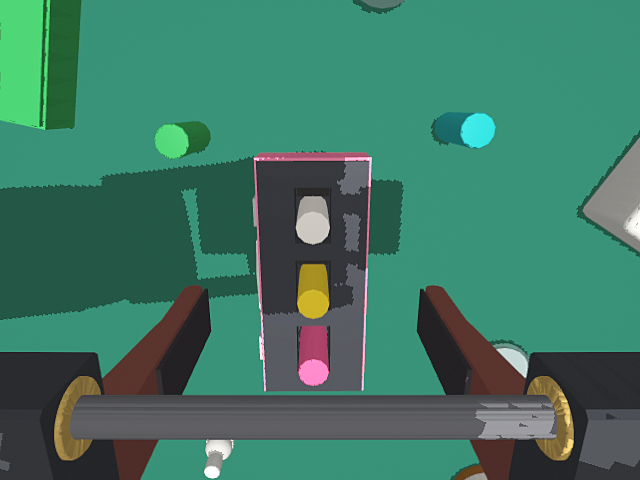

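White top at (313,226), yellow (313,304), pink (314,372). The row is aligned with the tool, and everything is within 4 px of the prediction.

```bash
python3 -c "
from h import *
import pickle;m=pickle.load(open('w1.pkl','rb'))
w=onz(m,313,226,78);p=onz(m,314,372,78);y=onz(m,313.3,304,78);print(w,y,p,np.linalg.norm(w-p))
delta((w[0],w[1],49),0.345)"
```

```text
[505.94033933 247.35570922  78.        ] [526.00941374 191.68704758  78.        ] [545.90384978 137.50089743  78.        ] 116.89808314708856
t 2.07 tcp [506.9 242.  199. ] tilt [-0.001 -0.001 -1.   ] yang 0.342 SHIFT [  5.4   1.1 150. ] ROTZ -0.0034526966392185443
q [ 0.42  0.36  1.79 -0.    0.99  0.08] w 87.6 F [-0.7 -0.5  0.5] g 0.0
```

```bash
python3 -m inch '[{"xyz":[3,0,30],"rot":[0,0,0]},{"xyz":[3,0,60],"rot":[0,0,0]},{"xyz":[3,0,90],"rot":[0,0,0]},{"xyz":[3,0,110],"rot":[0,0,0]},{"xyz":[3,0,120],"rot":[0,0,0]},{"xyz":[3,0,120],"rot":[0,0,0]}]'; python3 -c "
from h import *
for i in range(3):
  delta((505.5,246,49),0.345)
  m=ctrl.camera_model('wrist');im=snap('wrist','w2_%d.png'%i)
"
```

```text
t: 2.57
ee_pos: [504.4, 241.8, 77.8]
orientation: [-1.815, -2.561, 0.007]
ft_force: [-0.8, -0.9, 0.0]
width: 87.8
grasp_force: 0.0
t 2.57 tcp [504.4 241.8  77.8] tilt [-0.004 -0.002 -1.   ] yang 0.338 SHIFT [ 3.6  2.6 28.8] ROTZ -0.00731839326034045
q [ 0.43  0.54  1.86 -0.    0.75  0.09] w 87.8 F [-0.8 -0.9  0. ] g 0.0
t 2.62 tcp [505.5 242.5  79.4] tilt [-0.002 -0.001 -1.   ] yang 0.338 SHIFT [ 3.3  1.2 30.4] ROTZ -0.007148884627427021
q [ 0.43  0.54  1.86 -0.    0.75  0.09] w 88.0 F [ 1.  -0.8  0.2] g 0.0
t 2.67 tcp [506.4 243.2  80.4] tilt [ 0. -0. -1.] yang 0.338 SHIFT [ 3.   0.1 31.4] ROTZ -0.006986956961771318
q [ 0.43  0.53  1.85 -0.    0.75  0.09] w 87.8 F [0.5 1.2 0.8] g 0.0
```

View pics/w2_2.png

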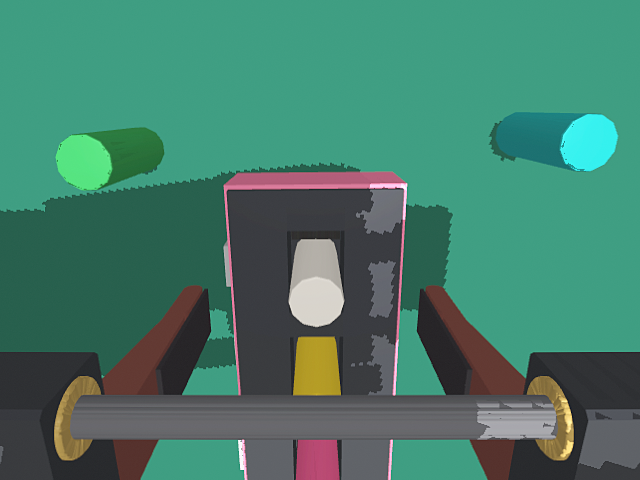

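The white top is centred at (316.5,302), about midway between the pads (210 and 418, mid 314).

```bash
python3 -c "
from h import *
m=ctrl.camera_model('wrist')
w=onz(m,316.5,302,78);print(w)
for i in range(3):
  delta((w[0],w[1],49),0.345);ctrl.get_image('wrist')"
```

```text
[506.76806878 246.32892402  78.        ]
t 2.72 tcp [507.  243.6  81. ] tilt [ 0.001  0.001 -1.   ] yang 0.338 SHIFT [ 2.6  0.6 32. ] ROTZ -0.006754761276463572
q [ 0.43  0.53  1.85 -0.    0.75  0.09] w 87.9 F [ 0.5 -0.2  0.8] g 0.0
t 2.77 tcp [507.2 244.   81.3] tilt [ 0.002  0.001 -1.   ] yang 0.339 SHIFT [ 2.4  0.3 32.3] ROTZ -0.006466592789709846
q [ 0.43  0.53  1.85 -0.    0.75  0.09] w 87.7 F [0.1 0.8 0. ] g 0.0
t 2.82 tcp [507.2 244.1  81.3] tilt [ 0.002  0.001 -1.   ] yang 0.339 SHIFT [ 2.2  0.2 32.3] ROTZ -0.006298834596365932
q [ 0.43  0.53  1.85 -0.    0.75  0.09] w 87.9 F [-0.3 -0.4  0. ] g 0.0
```

```bash
python3 -m inch '[{"xyz":[2,0,15],"rot":[0,0,-0.006]},{"xyz":[2,0,27],"rot":[0,0,-0.006]},{"xyz":[2,0,31],"rot":[0,0,-0.006]},{"xyz":[2,0,31],"rot":[0,0,-0.006]},{"xyz":[2,0,31],"rot":[0,0,-0.006]}]'; python3 -m inch '[{"xyz":[0,0,0],"rot":[0,0,0]},{"xyz":[0,0,0],"rot":[0,0,0]},{"xyz":[0,0,0],"rot":[0,0,0]},{"xyz":[0,0,0],"rot":[0,0,0]},{"xyz":[0,0,0],"rot":[0,0,0]},{"xyz":[0,0,0],"rot":[0,0,0]},{"xyz":[0,0,0],"rot":[0,0,0]},{"xyz":[0,0,0],"rot":[0,0,0]}]' 255
```

```text
t: 3.28
ee_pos: [505.4, 245.8, 48.6]
orientation: [-1.807, -2.569, 0.001]
ft_force: [-0.3, 0.1, -0.1]
width: 87.9
grasp_force: 0.0
t: 3.95
ee_pos: [505.6, 245.8, 48.7]
orientation: [1.807, 2.57, -0.0]
ft_force: [-0.1, -0.6, -0.7]
width: 37.5
grasp_force: 0.0
```

```bash
python3 -m inch '[{"xyz":[0,0,0],"rot":[0,0,0]},{"xyz":[0,0,0],"rot":[0,0,0]},{"xyz":[0,0,0],"rot":[0,0,0]},{"xyz":[0,0,0],"rot":[0,0,0]},{"xyz":[0,0,0],"rot":[0,0,0]}]'; 
```

```text
t: 4.37
ee_pos: [506.1, 246.1, 48.8]
orientation: [1.807, 2.569, 0.002]
ft_force: [2.8, 1.1, -2.4]
width: 23.7
grasp_force: 30.0
```

```bash
python3 -m inch '[{"xyz":[0,0,-0.3],"rot":[0,0,0.08]},{"xyz":[0,0,-0.6],"rot":[0,0,0.17]},{"xyz":[0,0,-1],"rot":[0,0,0.25]},{"xyz":[0,0,-1.4],"rot":[0,0,0.15]},{"xyz":[0,0,-1.8],"rot":[0,0,0.05]},{"xyz":[0,0,-2.2],"rot":[0,0,-0.05]},{"xyz":[0,0,-2.6],"rot":[0,0,-0.15]},{"xyz":[0,0,-3],"rot":[0,0,-0.25]}]'; python3 -m inch '[{"xyz":[0,0,-0.4],"rot":[0,0,0.1]},{"xyz":[0,0,-0.8],"rot":[0,0,0.2]},{"xyz":[0,0,-1.2],"rot":[0,0,0.3]},{"xyz":[0,0,-1.6],"rot":[0,0,0.4]},{"xyz":[0,0,-2],"rot":[0,0,0.5]}]'
```

```text
t: 5.03
ee_pos: [504.3, 245.4, 50.9]
orientation: [-1.466, -2.777, 0.003]
ft_force: [-0.2, 0.1, -4.6]
width: 23.4
grasp_force: 30.0
t: 5.45
ee_pos: [504.5, 245.4, 53.0]
orientation: [-2.118, -2.319, 0.003]
ft_force: [0.1, -0.6, -3.8]
width: 23.3
grasp_force: 30.0
```

```bash
python3 -m inch '[{"xyz":[0,0,-0.4],"rot":[0,0,-0.1]},{"xyz":[0,0,-0.8],"rot":[0,0,-0.2]},{"xyz":[0,0,-1.2],"rot":[0,0,-0.3]},{"xyz":[0,0,-1.6],"rot":[0,0,-0.4]},{"xyz":[0,0,-2],"rot":[0,0,-0.5]},{"xyz":[0,0,-2.4],"rot":[0,0,-0.4]},{"xyz":[0,0,-2.8],"rot":[0,0,-0.3]},{"xyz":[0,0,-3.2],"rot":[0,0,-0.2]},{"xyz":[0,0,-3.6],"rot":[0,0,-0.1]},{"xyz":[0,0,-4],"rot":[0,0,0]}]'; python3 -c "
from h import *
snap('side','s2.png');snap('wrist','w3.png')
a=cv2.imread('pics/s2.png')[280:400,230:390];b=cv2.imread('pics/w3.png')
cv2.imwrite('pics/c3.png',np.hstack([cv2.resize(a,(400,300)),cv2.resize(b,(400,300))]))"
```

```text
t: 6.28
ee_pos: [504.5, 245.4, 57.0]
orientation: [-2.118, -2.319, 0.003]
ft_force: [0.5, 1.0, -4.5]
width: 23.6
grasp_force: 30.0
```

View pics/c3.png

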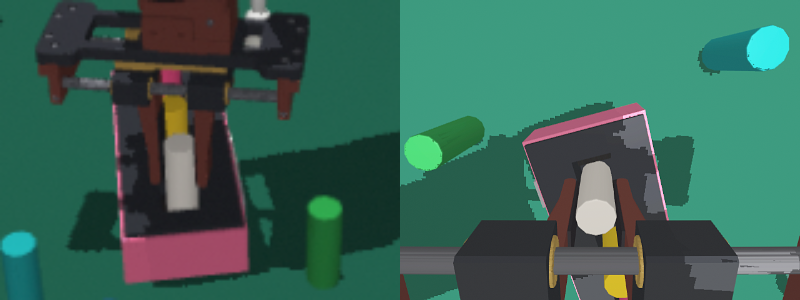

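The case is lying flat with the white slug rising between the fingers, about 8 mm up. I'll keep twisting.

```bash
python3 -m inch '[{"xyz":[0,0,-0.4],"rot":[0,0,-0.1]},{"xyz":[0,0,-0.8],"rot":[0,0,-0.2]},{"xyz":[0,0,-1.2],"rot":[0,0,-0.3]},{"xyz":[0,0,-1.6],"rot":[0,0,-0.4]},{"xyz":[0,0,-2],"rot":[0,0,-0.5]},{"xyz":[0,0,-2.4],"rot":[0,0,-0.4]},{"xyz":[0,0,-2.8],"rot":[0,0,-0.3]},{"xyz":[0,0,-3.2],"rot":[0,0,-0.2]},{"xyz":[0,0,-3.6],"rot":[0,0,-0.1]},{"xyz":[0,0,-4],"rot":[0,0,0]}]'; python3 -m inch '[{"xyz":[0,0,-0.4],"rot":[0,0,-0.1]},{"xyz":[0,0,-0.8],"rot":[0,0,-0.2]},{"xyz":[0,0,-1.2],"rot":[0,0,-0.3]},{"xyz":[0,0,-1.6],"rot":[0,0,-0.4]},{"xyz":[0,0,-2],"rot":[0,0,-0.5]},{"xyz":[0,0,-2.4],"rot":[0,0,-0.4]},{"xyz":[0,0,-2.8],"rot":[0,0,-0.3]},{"xyz":[0,0,-3.2],"rot":[0,0,-0.2]},{"xyz":[0,0,-3.6],"rot":[0,0,-0.1]},{"xyz":[0,0,-4],"rot":[0,0,0]}]'
```

```text
t: 7.22
ee_pos: [505.0, 245.6, 61.5]
orientation: [-2.114, -2.323, 0.002]
ft_force: [-0.5, -0.5, -0.8]
width: 23.7
grasp_force: 30.0
t: 8.05
ee_pos: [505.3, 245.8, 65.8]
orientation: [-2.115, -2.323, 0.001]
ft_force: [0.2, -0.0, -1.3]
width: 23.6
grasp_force: 30.0
```

```bash
python3 -m inch '[{"xyz":[0,0,-3],"rot":[0,0,-0.08]},{"xyz":[0,0,-8],"rot":[0,0,-0.16]},{"xyz":[0,0,-16],"rot":[0,0,-0.25]},{"xyz":[0,0,-30],"rot":[0,0,-0.25]},{"xyz":[0,0,-55],"rot":[0,0,-0.25]},{"xyz":[0,0,-90],"rot":[0,0,-0.25]},{"xyz":[0,0,-125],"rot":[0,0,-0.25]},{"xyz":[0,0,-160],"rot":[0,0,-0.25]},{"xyz":[0,0,-185],"rot":[0,0,-0.25]},{"xyz":[0,0,-195],"rot":[0,0,-0.25]},{"xyz":[0,0,-195],"rot":[0,0,-0.25]}]'; python3 -c "
from h import *
delta((528,-140,262),-0.5)"
```

```text
t: 8.97
ee_pos: [506.6, 246.4, 263.2]
orientation: [1.803, 2.57, 0.006]
ft_force: [0.4, -0.5, -0.9]
width: 23.1
grasp_force: 30.0
t 8.97 tcp [506.6 246.4 263.2] tilt [ 0.004  0.002 -1.   ] yang 0.347 SHIFT [-370.6 -111.4    0.5] ROTZ 0.8471249633989586
q [0.43 0.29 1.73 0.   1.12 0.08] w 23.1 F [ 0.4 -0.5 -0.9] g 30.0
```

```bash
python3 -m inch '[{"xyz":[-20,-6,-3],"rot":[0,0,0.07]},{"xyz":[-370,-111,-3],"rot":[0,0,0.84]},{"xyz":[-370,-111,-3],"rot":[0,0,0.84]},{"xyz":[-370,-111,-3],"rot":[0,0,0.84]},{"xyz":[-370,-111,-3],"rot":[0,0,0.84]},{"xyz":[-370,-111,-3],"rot":[0,0,0.84]},{"xyz":[-370,-111,-3],"rot":[0,0,0.84]},{"xyz":[-370,-111,-3],"rot":[0,0,0.84]},{"xyz":[-370,-111,-3],"rot":[0,0,0.84]},{"xyz":[-370,-111,-3],"rot":[0,0,0.84]},{"xyz":[-370,-111,-3],"rot":[0,0,0.84]}]'; python3 -c "
from h import *
delta((483,-318,266),-0.5)"
```

```text
t: 9.88
ee_pos: [525.2, -144.7, 261.2]
orientation: [-2.699, -1.605, 0.005]
ft_force: [-0.7, 0.2, -0.2]
width: 23.7
grasp_force: 30.0
t 9.88 tcp [ 525.2 -144.7  261.2] tilt [-0.003 -0.001 -1.   ] yang -0.498 SHIFT [-172.5   45.6   -4.6] ROTZ 0.002196249790725968
q [-0.29  0.26  1.77 -0.    1.11  0.21] w 23.7 F [-0.7  0.2 -0.2] g 30.0
```

```bash
python3 -m inch '[{"xyz":[-40,11,-5],"rot":[0,0,0]},{"xyz":[-80,21,-5],"rot":[0,0,0]},{"xyz":[-120,32,-5],"rot":[0,0,0]},{"xyz":[-150,40,-5],"rot":[0,0,0]},{"xyz":[-168,44,-5],"rot":[0,0,0]},{"xyz":[-172,45,-5],"rot":[0,0,0]},{"xyz":[-172,45,-5],"rot":[0,0,0]},{"xyz":[-172,45,-5],"rot":[0,0,0]}]'; python3 -c "
from h import *
for i in range(3): ctrl.get_image('wrist')
m=ctrl.camera_model('wrist');snap('wrist','w4.png')
import pickle;pickle.dump(m,open('w4.pkl','wb'))
print(np.round(proj(m,(528,-233,199))))
delta((528,-233,262),-0.5)"
```

```text
t: 10.55
ee_pos: [483.7, -311.4, 267.2]
orientation: [-2.695, -1.609, 0.001]
ft_force: [0.2, 0.6, -1.2]
width: 23.4
grasp_force: 30.0
[318.  91.]
t 10.75 tcp [ 484.5 -311.3  268.5] tilt [-0.  0. -1.] yang -0.493 SHIFT [89.6  1.3  6.5] ROTZ 0.0068518696468702345
q [-0.59  0.3   1.7   0.    1.14 -0.1 ] w 23.2 F [-1.5 -0.4 -0.8] g 30.0
```

View pics/w4.png

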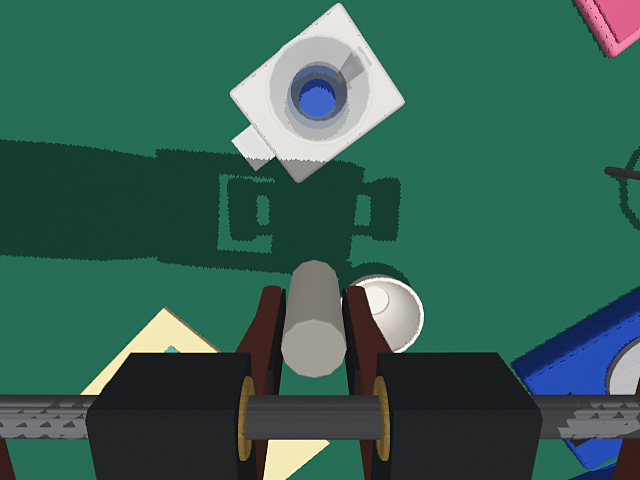

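The funnel rim spans x 269–369 and y 37–142, so its centre is (319,89.5), against a prediction of (318,91). The slug hangs upright in the grip.

```bash
python3 -c "
from h import *
import pickle;m=pickle.load(open('w4.pkl','rb'))
w=onz(m,319,89.5,199);print(w)
delta((w[0],w[1],245),-0.5)"
```

```text
[ 528.89976533 -232.70792202  199.        ]
t 10.75 tcp [ 484.5 -311.3  268.5] tilt [-0.  0. -1.] yang -0.493 SHIFT [90.3  1.9 23.5] ROTZ 0.0068518696468702345
q [-0.59  0.3   1.7   0.    1.14 -0.1 ] w 23.2 F [-1.5 -0.4 -0.8] g 30.0
```

```bash
python3 -m inch '[{"xyz":[30,0.5,0],"rot":[0,0,0]},{"xyz":[60,1,0],"rot":[0,0,0]},{"xyz":[80,1.5,0],"rot":[0,0,0]},{"xyz":[90,1.5,0],"rot":[0,0,0]},{"xyz":[90,1.5,0],"rot":[0,0,0]},{"xyz":[90,1.5,10],"rot":[0,0,0]},{"xyz":[90,1.5,20],"rot":[0,0,0]},{"xyz":[90,1.5,25],"rot":[0,0,0]},{"xyz":[90,1.5,25],"rot":[0,0,0]},{"xyz":[90,1.5,25],"rot":[0,0,0]},{"xyz":[90,1.5,25],"rot":[0,0,0]},{"xyz":[90,1.5,25],"rot":[0,0,0]}]'; python3 -c "
from h import *
delta((528.5,-232.8,220),-0.5)"
```

```text
t: 11.75
ee_pos: [528.3, -234.6, 244.0]
orientation: [2.698, 1.609, 0.0]
ft_force: [0.1, -0.0, -0.7]
width: 23.5
grasp_force: 30.0
t 11.75 tcp [ 528.3 -234.6  244. ] tilt [ 0. -0. -1.] yang -0.496 SHIFT [ 1.7 -0.7 24. ] ROTZ 0.00448083499411589
q [-0.44  0.33  1.72 -0.    1.09  0.06] w 23.5 F [ 0.1 -0.  -0.7] g 30.0
```

```bash
python3 -m inch '[{"xyz":[1.5,-0.5,8],"rot":[0,0,0]},{"xyz":[1.5,-0.5,16],"rot":[0,0,0]},{"xyz":[1.5,-0.5,22],"rot":[0,0,0]},{"xyz":[1.5,-0.5,26],"rot":[0,0,0]},{"xyz":[1.5,-0.5,30],"rot":[0,0,0]},{"xyz":[1.5,-0.5,32],"rot":[0,0,0]},{"xyz":[1.5,-0.5,32],"rot":[0,0,0]},{"xyz":[1.5,-0.5,32],"rot":[0,0,0]}]'
```

```text
t: 12.42
ee_pos: [528.5, -232.6, 211.7]
orientation: [-2.698, -1.61, 0.0]
ft_force: [0.3, 0.2, -1.2]
width: 23.2
grasp_force: 30.0
```

No contact, so I'm releasing it.

```bash
python3 -m inch '[{"xyz":[0,0,0],"rot":[0,0,0]},{"xyz":[0,0,0],"rot":[0,0,0]},{"xyz":[0,0,0],"rot":[0,0,0]},{"xyz":[0,0,0],"rot":[0,0,0]},{"xyz":[0,0,0],"rot":[0,0,0]},{"xyz":[0,0,0],"rot":[0,0,0]},{"xyz":[0,0,0],"rot":[0,0,0]},{"xyz":[0,0,-15],"rot":[0,0,0]},{"xyz":[0,0,-40],"rot":[0,0,0]},{"xyz":[0,0,-55],"rot":[0,0,0]},{"xyz":[0,0,-55],"rot":[0,0,0]}]' 0; python3 -c "
from h import *
a=snap('side','s5.png')[160:280,280:440];b=snap('top','t5.png')[200:275,365:465]
cv2.imwrite('pics/c5.png',np.hstack([cv2.resize(a,(400,300)),cv2.resize(b,(400,300))]))
delta((545.5,136.5,200),0.345)"
```

```text
t: 13.33
ee_pos: [530.2, -233.4, 270.1]
orientation: [2.694, 1.607, 0.005]
ft_force: [-0.1, -0.6, 0.8]
width: 87.2
grasp_force: 0.0
t 13.43 tcp [ 528.5 -232.6  266.7] tilt [ 0.001 -0.    -1.   ] yang -0.495 SHIFT [ 332.9 -160.5   66.6] ROTZ -0.8400103048669756
q [-0.44  0.3   1.7  -0.    1.14  0.06] w 87.9 F [-0.3 -1.1 -0.5] g 0.0
```

View pics/c5.png

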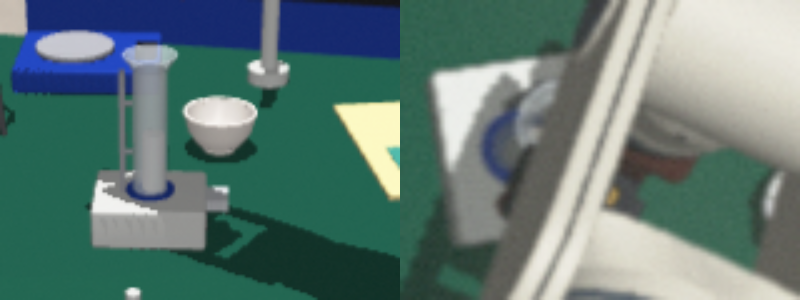

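The white slug is in the lower half of the tube (crop rows 110–195) and nothing nearby has moved. Next is the pink slug.

```bash
python3 -m inch '[{"xyz":[30,-14,0],"rot":[0,0,-0.08]},{"xyz":[65,-31,0],"rot":[0,0,-0.2]},{"xyz":[333,-160.5,66],"rot":[0,0,-0.84]},{"xyz":[333,-160.5,66],"rot":[0,0,-0.84]},{"xyz":[333,-160.5,66],"rot":[0,0,-0.84]},{"xyz":[333,-160.5,66],"rot":[0,0,-0.84]},{"xyz":[333,-160.5,66],"rot":[0,0,-0.84]},{"xyz":[333,-160.5,66],"rot":[0,0,-0.84]},{"xyz":[333,-160.5,66],"rot":[0,0,-0.84]},{"xyz":[333,-160.5,66],"rot":[0,0,-0.84]},{"xyz":[333,-160.5,66],"rot":[0,0,-0.84]},{"xyz":[333,-160.5,66],"rot":[0,0,-0.84]}]'; python3 -c "
from h import *
delta((545.5,136.5,85),0.345)"
```

```text
t: 14.43
ee_pos: [544.5, 136.7, 199.4]
orientation: [-1.804, -2.57, 0.003]
ft_force: [1.1, 0.5, -0.2]
width: 87.9
grasp_force: 0.0
t 14.43 tcp [544.5 136.7 199.4] tilt [-0.002 -0.001 -1.   ] yang 0.347 SHIFT [ -0.6   1.2 114.4] ROTZ 0.0018967013537392052
q [ 0.23  0.36  1.79 -0.    0.99 -0.12] w 87.9 F [ 1.1  0.5 -0.2] g 0.0
```

```bash
python3 -m inch '[{"xyz":[0,0.5,30],"rot":[0,0,0]},{"xyz":[0,0.5,60],"rot":[0,0,0]},{"xyz":[0,0.5,90],"rot":[0,0,0]},{"xyz":[0,0.5,110],"rot":[0,0,0]},{"xyz":[0,0.5,116],"rot":[0,0,0]},{"xyz":[0,0.5,116],"rot":[0,0,0]},{"xyz":[0,0.5,116],"rot":[0,0,0]},{"xyz":[0,0.5,116],"rot":[0,0,0]}]'; python3 -c "
from h import *
for i in range(3): ctrl.get_image('wrist')
m=ctrl.camera_model('wrist');snap('wrist','w6.png')
import pickle;pickle.dump(m,open('w6.pkl','wb'))
print(np.round(proj(m,(545.4,136.3,78))))
delta((545.4,136.3,49),0.345)"
```

```text
t: 15.1
ee_pos: [547.1, 136.5, 86.2]
orientation: [1.807, 2.568, 0.003]
ft_force: [0.6, -1.0, -0.2]
width: 87.9
grasp_force: 0.0
[311. 303.]
t 15.3 tcp [546.7 137.   85.9] tilt [ 0.002  0.    -1.   ] yang 0.345 SHIFT [-0.2 -1.5 36.9] ROTZ -1.7113611094465853e-05
q [ 0.22  0.53  1.85 -0.    0.76 -0.12] w 88.0 F [ 0.4 -0.4  0. ] g 0.0
```

View pics/w6.png

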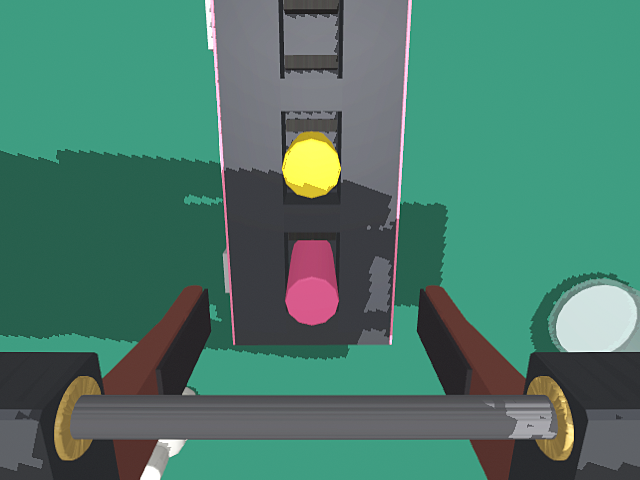

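Pink top is at (312,300), within 1–2 mm of the tool axis, and the case hasn't shifted. Descending.

```bash
python3 -m inch '[{"xyz":[1,-1,15],"rot":[0,0,0]},{"xyz":[1,-1,30],"rot":[0,0,0]},{"xyz":[1,-1,36],"rot":[0,0,0]},{"xyz":[1,-1,36],"rot":[0,0,0]},{"xyz":[1,-1,36],"rot":[0,0,0]}]'; python3 -m inch '[{"xyz":[0,0,0],"rot":[0,0,0]},{"xyz":[0,0,0],"rot":[0,0,0]},{"xyz":[0,0,0],"rot":[0,0,0]},{"xyz":[0,0,0],"rot":[0,0,0]},{"xyz":[0,0,0],"rot":[0,0,0]},{"xyz":[0,0,0],"rot":[0,0,0]},{"xyz":[0,0,0],"rot":[0,0,0]},{"xyz":[0,0,0],"rot":[0,0,0]},{"xyz":[0,0,0],"rot":[0,0,0]},{"xyz":[0,0,0],"rot":[0,0,0]},{"xyz":[0,0,0],"rot":[0,0,0]},{"xyz":[0,0,0],"rot":[0,0,0]}]' 255
```

```text
t: 15.72
ee_pos: [544.7, 137.6, 48.9]
orientation: [-1.807, -2.57, 0.0]
ft_force: [0.2, -0.1, 0.1]
width: 87.7
grasp_force: 0.0
t: 16.72
ee_pos: [545.2, 137.6, 48.9]
orientation: [1.807, 2.569, 0.001]
ft_force: [1.8, 1.3, 0.4]
width: 23.6
grasp_force: 30.0
```

```bash
python3 -m inch '[{"xyz":[0,0,-0.3],"rot":[0,0,0.08]},{"xyz":[0,0,-0.6],"rot":[0,0,0.17]},{"xyz":[0,0,-1],"rot":[0,0,0.25]},{"xyz":[0,0,-1.4],"rot":[0,0,0.15]},{"xyz":[0,0,-1.8],"rot":[0,0,0.05]},{"xyz":[0,0,-2.2],"rot":[0,0,-0.05]},{"xyz":[0,0,-2.6],"rot":[0,0,-0.15]},{"xyz":[0,0,-3],"rot":[0,0,-0.25]}]'; python3 -m inch '[{"xyz":[0,0,-0.4],"rot":[0,0,0.1]},{"xyz":[0,0,-0.8],"rot":[0,0,0.2]},{"xyz":[0,0,-1.2],"rot":[0,0,0.3]},{"xyz":[0,0,-1.6],"rot":[0,0,0.4]},{"xyz":[0,0,-2],"rot":[0,0,0.5]}]'
```

```text
t: 17.38
ee_pos: [543.4, 137.1, 51.0]
orientation: [-1.465, -2.777, 0.003]
ft_force: [-0.8, -1.5, -5.9]
width: 23.4
grasp_force: 30.0
t: 17.8
ee_pos: [543.9, 137.2, 53.0]
orientation: [-2.118, -2.319, 0.002]
ft_force: [0.6, -0.0, -6.7]
width: 23.4
grasp_force: 30.0
```

Force is higher here, so I'll use a gentler rise of 1.5 mm per stroke.

```bash
python3 -m inch '[{"xyz":[0,0,-0.3],"rot":[0,0,-0.1]},{"xyz":[0,0,-0.6],"rot":[0,0,-0.2]},{"xyz":[0,0,-0.9],"rot":[0,0,-0.3]},{"xyz":[0,0,-1.2],"rot":[0,0,-0.4]},{"xyz":[0,0,-1.5],"rot":[0,0,-0.5]},{"xyz":[0,0,-1.8],"rot":[0,0,-0.4]},{"xyz":[0,0,-2.1],"rot":[0,0,-0.3]},{"xyz":[0,0,-2.4],"rot":[0,0,-0.2]},{"xyz":[0,0,-2.7],"rot":[0,0,-0.1]},{"xyz":[0,0,-3],"rot":[0,0,0]}]'; python3 -m inch '[{"xyz":[0,0,-0.3],"rot":[0,0,-0.1]},{"xyz":[0,0,-0.6],"rot":[0,0,-0.2]},{"xyz":[0,0,-0.9],"rot":[0,0,-0.3]},{"xyz":[0,0,-1.2],"rot":[0,0,-0.4]},{"xyz":[0,0,-1.5],"rot":[0,0,-0.5]},{"xyz":[0,0,-1.8],"rot":[0,0,-0.4]},{"xyz":[0,0,-2.1],"rot":[0,0,-0.3]},{"xyz":[0,0,-2.4],"rot":[0,0,-0.2]},{"xyz":[0,0,-2.7],"rot":[0,0,-0.1]},{"xyz":[0,0,-3],"rot":[0,0,0]}]'
```

```text
t: 18.63
ee_pos: [543.9, 137.2, 56.1]
orientation: [-2.118, -2.319, 0.002]
ft_force: [1.3, 0.8, -4.8]
width: 23.6
grasp_force: 30.0
t: 19.47
ee_pos: [544.0, 137.3, 59.2]
orientation: [-2.118, -2.319, 0.002]
ft_force: [1.4, 0.4, -4.2]
width: 23.4
grasp_force: 30.0
```

```bash
python3 -m inch '[{"xyz":[0,0,-0.3],"rot":[0,0,-0.1]},{"xyz":[0,0,-0.6],"rot":[0,0,-0.2]},{"xyz":[0,0,-0.9],"rot":[0,0,-0.3]},{"xyz":[0,0,-1.2],"rot":[0,0,-0.4]},{"xyz":[0,0,-1.5],"rot":[0,0,-0.5]},{"xyz":[0,0,-1.8],"rot":[0,0,-0.4]},{"xyz":[0,0,-2.1],"rot":[0,0,-0.3]},{"xyz":[0,0,-2.4],"rot":[0,0,-0.2]},{"xyz":[0,0,-2.7],"rot":[0,0,-0.1]},{"xyz":[0,0,-3],"rot":[0,0,0]}]'; python3 -m inch '[{"xyz":[0,0,-0.4],"rot":[0,0,-0.1]},{"xyz":[0,0,-0.8],"rot":[0,0,-0.2]},{"xyz":[0,0,-1.2],"rot":[0,0,-0.3]},{"xyz":[0,0,-1.6],"rot":[0,0,-0.4]},{"xyz":[0,0,-2],"rot":[0,0,-0.5]},{"xyz":[0,0,-2.4],"rot":[0,0,-0.4]},{"xyz":[0,0,-2.8],"rot":[0,0,-0.3]},{"xyz":[0,0,-3.2],"rot":[0,0,-0.2]},{"xyz":[0,0,-3.6],"rot":[0,0,-0.1]},{"xyz":[0,0,-4],"rot":[0,0,0]}]'; python3 -c "
from h import *
a=snap('side','s7.png')[270:400,210:400]
cv2.imwrite('pics/c7.png',cv2.resize(a,(760,520),interpolation=2))"
```

```text
t: 20.3
ee_pos: [544.2, 137.4, 62.6]
orientation: [-2.119, -2.319, 0.001]
ft_force: [0.1, -0.4, -1.2]
width: 23.5
grasp_force: 30.0
t: 21.13
ee_pos: [544.2, 137.4, 66.6]
orientation: [-2.119, -2.319, 0.001]
ft_force: [-0.7, 0.7, -0.4]
width: 23.1
grasp_force: 30.0
```

View pics/c7.png

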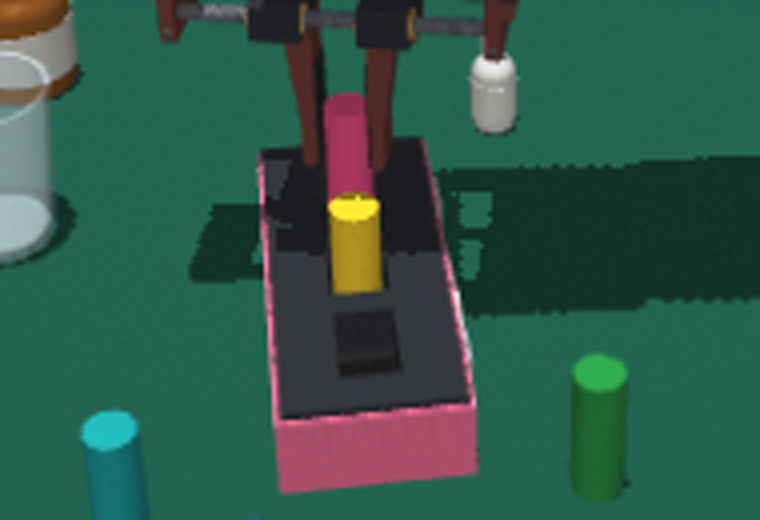

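The pink slug is up about 17 mm at (347,145), the yellow slug is still seated at (355,240), and the case is flat. I'll lift straight up and carry it over.

```bash
python3 -m inch '[{"xyz":[0,0,-3],"rot":[0,0,-0.08]},{"xyz":[0,0,-8],"rot":[0,0,-0.16]},{"xyz":[0,0,-16],"rot":[0,0,-0.25]},{"xyz":[0,0,-30],"rot":[0,0,-0.25]},{"xyz":[0,0,-55],"rot":[0,0,-0.25]},{"xyz":[0,0,-90],"rot":[0,0,-0.25]},{"xyz":[0,0,-125],"rot":[0,0,-0.25]},{"xyz":[0,0,-160],"rot":[0,0,-0.25]},{"xyz":[0,0,-185],"rot":[0,0,-0.25]},{"xyz":[0,0,-198],"rot":[0,0,-0.25]},{"xyz":[0,0,-198],"rot":[0,0,-0.25]},{"xyz":[0,0,-198],"rot":[0,0,-0.25]}]'; python3 -c "
from h import *
delta((528.5,-232.8,265),-0.496)"
```

```text
t: 22.18
ee_pos: [544.5, 137.4, 264.8]
orientation: [1.805, 2.571, 0.001]
ft_force: [-0.0, -0.1, -1.6]
width: 23.5
grasp_force: 30.0
t 22.18 tcp [544.5 137.4 264.8] tilt [ 0.001  0.    -1.   ] yang 0.346 SHIFT [-3.428e+02 -1.407e+02 -2.000e-01] ROTZ 0.842385817975952
q [ 0.23  0.28  1.73 -0.    1.13 -0.12] w 23.5 F [-0.  -0.1 -1.6] g 30.0
```

```bash
python3 -m inch '[{"xyz":[-20,-8,0],"rot":[0,0,0.05]},{"xyz":[-343,-141,0],"rot":[0,0,0.842]},{"xyz":[-343,-141,0],"rot":[0,0,0.842]},{"xyz":[-343,-141,0],"rot":[0,0,0.842]},{"xyz":[-343,-141,0],"rot":[0,0,0.842]},{"xyz":[-343,-141,0],"rot":[0,0,0.842]},{"xyz":[-343,-141,0],"rot":[0,0,0.842]},{"xyz":[-343,-141,0],"rot":[0,0,0.842]},{"xyz":[-343,-141,0],"rot":[0,0,0.842]},{"xyz":[-343,-141,0],"rot":[0,0,0.842]},{"xyz":[-343,-141,0],"rot":[0,0,0.842]},{"xyz":[-343,-141,0],"rot":[0,0,0.842]}]'; python3 -m inch '[{"xyz":[0,0,0],"rot":[0,0,0]},{"xyz":[0,0,6],"rot":[0,0,0]},{"xyz":[0,0,14],"rot":[0,0,0]},{"xyz":[0,0,20],"rot":[0,0,0]},{"xyz":[0,0,21],"rot":[0,0,0]},{"xyz":[0,0,21],"rot":[0,0,0]},{"xyz":[0,0,21],"rot":[0,0,0]},{"xyz":[0,0,21],"rot":[0,0,0]}]';python3 -c "
from h import *
delta((528.5,-232.8,212),-0.496)"
```

```text
t: 23.18
ee_pos: [526.7, -233.2, 262.5]
orientation: [-2.698, -1.603, 0.003]
ft_force: [0.1, 0.3, -0.4]
width: 23.8
grasp_force: 30.0
t: 23.85
ee_pos: [528.2, -233.0, 244.0]
orientation: [2.699, 1.607, 0.0]
ft_force: [-0.6, -0.1, 0.0]
width: 23.7
grasp_force: 30.0
t 23.85 tcp [ 528.2 -233.   244. ] tilt [ 0.001 -0.    -1.   ] yang -0.497 SHIFT [ 0.3  0.2 32. ] ROTZ -0.0008066930808574568
q [-0.44  0.33  1.72 -0.    1.09  0.06] w 23.7 F [-0.6 -0.1  0. ] g 30.0
```

```bash
python3 -m inch '[{"xyz":[0,0,8],"rot":[0,0,0]},{"xyz":[0,0,16],"rot":[0,0,0]},{"xyz":[0,0,22],"rot":[0,0,0]},{"xyz":[0,0,26],"rot":[0,0,0]},{"xyz":[0,0,30],"rot":[0,0,0]},{"xyz":[0,0,32],"rot":[0,0,0]},{"xyz":[0,0,32],"rot":[0,0,0]},{"xyz":[0,0,32],"rot":[0,0,0]}]'
```

```text
t: 24.52
ee_pos: [528.0, -233.0, 211.7]
orientation: [-2.7, -1.607, 0.0]
ft_force: [0.1, 0.5, -0.7]
width: 23.6
grasp_force: 30.0
```

```bash
python3 -m inch '[{"xyz":[0,0,0],"rot":[0,0,0]},{"xyz":[0,0,0],"rot":[0,0,0]},{"xyz":[0,0,0],"rot":[0,0,0]},{"xyz":[0,0,0],"rot":[0,0,0]},{"xyz":[0,0,0],"rot":[0,0,0]},{"xyz":[0,0,0],"rot":[0,0,0]},{"xyz":[0,0,0],"rot":[0,0,0]},{"xyz":[0,0,-15],"rot":[0,0,0]},{"xyz":[0,0,-40],"rot":[0,0,0]},{"xyz":[0,0,-70],"rot":[0,0,0]},{"xyz":[0,0,-75],"rot":[0,0,0]},{"xyz":[0,0,-75],"rot":[0,0,0]}]' 0; python3 -m inch '[{"xyz":[0,0,0],"rot":[0,0,0]},{"xyz":[0,0,0],"rot":[0,0,0]},{"xyz":[0,0,0],"rot":[0,0,0]},{"xyz":[0,0,0],"rot":[0,0,0]}]'; python3 -c "
from h import *
a=snap('side','s8.png')
cv2.imwrite('pics/c8.png',np.hstack([cv2.resize(a[160:280,300:400],(400,480),interpolation=2),cv2.resize(a[250:400,220:345],(400,480),interpolation=2)]))"
```

```text
t: 25.52
ee_pos: [529.2, -233.6, 289.1]
orientation: [2.696, 1.605, 0.004]
ft_force: [-0.7, -0.8, -0.2]
width: 87.8
grasp_force: 0.0
t: 25.85
ee_pos: [527.3, -232.7, 285.4]
orientation: [-2.698, -1.606, 0.002]
ft_force: [-0.3, 0.7, 0.0]
width: 87.9
grasp_force: 0.0
```

View pics/c8.png

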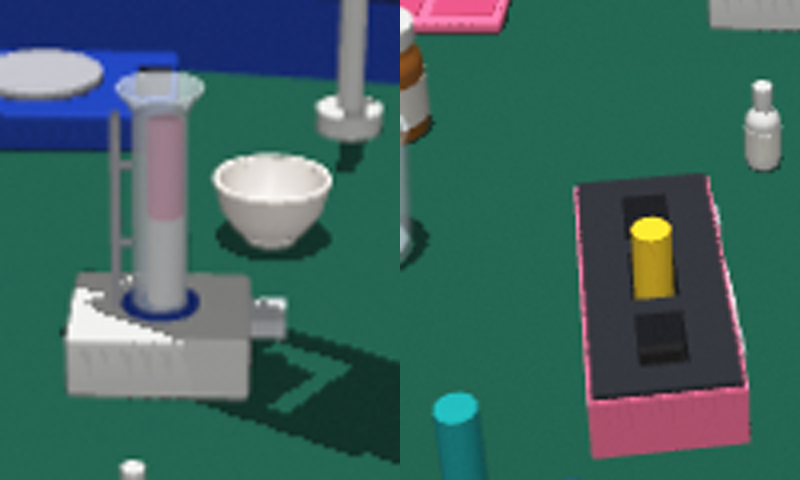

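In the tube, pink (165,165) sits on white (165,260). The yellow slug is still in the flat case at (650,260), and the bystanders are in place.

```bash
python3 -c "
from workcell import ctrl
print(ctrl.close_job())"
```

```text
the job is handed in; nothing more can be done
None
```

The job is handed in: the last picture showed the pink slug resting on the white one in the melter tube, the yellow slug still in the flat case and nothing else disturbed, at about 26 s on the robot's clock.

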